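Check the T-bar pull switch of the projector lamps

TASK

Three push-pull lamp switches are screwed to the bench in front of the projector. Check the one with the T-bar handle: pull its handle straight up until it stops at its on position, leave it on for at least a second, then push it fully home again and let go. Leave the ball knob and the mushroom knob pushed in.

Things in the scene. Friction and masses are not known exactly. Their poses are not given: they have to be found in the camera images.
- tbar_switch (a joint): travel (m) of the black T-bar handle to be pulled: 0 = home (off), straight up to 0.020 = on, a hard stop. Friction holds the handle wherever it is left, in, out or part-way; about 6 N moves it either way. The switch: a grey box 52 x 52 mm, top 60 mm above the bench, on a 68 x 68 mm base plate, fixed. Beware of the projector behind (x over 0.57 where y is under -0.07, some 0.35 m high)
- tbar_grip (a point): centre of the T-bar: level black bar 58 mm long, 14 wide, 18 high (top 9 mm above this point) on an upright stem. The bar lies along this point's y; grip it across the 14 mm, along x; z is up. At home 100 mm above the bench, 40 mm above its box. Round the stem: a collar of 13 mm diameter 7 to 19 mm below this point, a neck of 17 mm diameter up to 9 mm above the box. Rises with the handle
- ball_switch (a joint): travel (m) of a bystander: the same grey switch box with a black ball knob of 32 mm diameter, its centre 100 mm above the bench; 0 = pushed home, 0.020 = on. To be left at 0
- mushroom_switch (a joint): travel (m) of a bystander: the same grey switch box with a black mushroom knob of 40 mm diameter, its top 107 mm above the bench; 0 = pushed home, 0.020 = on. To be left at 0
Things that resemble listed ones, but are neither listed nor needed, are in the scene too. What is shaped like the part that bears ball_switch but red is not meant.

How it is judged (in metres and radians):
On the way, in this order (a step that is already met when the one before it is completed fails the run):
1. the T-bar handle is pulled out to on (more than 16 mm) and stays there for a second (value of joint tbar_switch above 0.016 m), for 1 s.
2. the T-bar handle is pushed home (less than 4 mm out) (value of joint tbar_switch below 0.004 m), for 0.2 s.
At the end, for the whole second after the job is handed in: the T-bar handle, after having been on for a second, is home again (less than 4 mm out), and the ball knob and the mushroom knob are in (less than 4 mm out) (value of joint each of tbar_switch, ball_switch, mushroom_switch below 0.004 m); the robot touches nothing.
It fails at once if the ball knob or the mushroom knob is pulled out by more than 6 mm (value of joint any of ball_switch, mushroom_switch above 0.006 m).
It also fails if it takes over 32 s, if anything falls off the work surface, if the arm or the gripper's body presses on something with over 40 N, if the wrist force passes 120 N, or if a joint passes its speed limit or range.

ROBOT

A 6-joint arm with a two-finger parallel gripper is mounted at the origin on a cart in front of the work surface, level with it; the furniture and walls round the work are solid. World frame = base frame: x ahead of the robot, y to its left, z up, the work surface at z = 0. Lengths are in m, angles in degrees, forces in N, time in s.
With the tool pointing down it reaches from about 0.25 to 0.725 m from the base axis. Payload 9.7 kg.
Tool frame: the origin (TCP) lies at the very end of the fingers, on their centre line; the grasp point (between the pads) lies 19 mm behind it; z points along the fingers, y is the line along which they close (so a half turn about z gives the same grasp; the last joint's range is limited). The gripper opens to 85 mm and grips with 20 to 120 N. Pads are 22 mm wide; open, the fingers measure 114 mm over their backs; the gripper's body (76 mm by 85 mm) begins 54 mm behind the grasp point. The pads swing forward as they close: fully open they stand 13 mm farther back than shut.
Start: joints at [75.917, 4.979, 10.078, 95.1, 0, 90], TCP at [0.134, 0.533, 0.2] pointing down, gripper open.
Joint ranges: [-179.16, 179.16], [-48.56, 103.87], [-65.8, 70.77], [-126.05, 130.52], [-82.76, 87.17], [-180, 180]. Speed limits (degrees/s): [127.2, 127.2, 147.25, 180, 180, 180].

INTERFACE

Orientations are given as [roll, pitch, yaw] about the fixed x, y, z axes, in that order (R = Rz(yaw) Ry(pitch) Rx(roll)).
In Python, from workcell import bot gives the robot as it stands.
- The arm moves only by the tool arm_command, never from a script. Its argument "series" is a list of rows, each a list of 4 numbers: the shift along the tool's x, y, z in m, then the turn about the tool's z in rad. A call has exactly 5 rows; each row is the pose to reach, as a shift and turn from the pose commanded when the call began, along the tool's axes at that moment; what a row does not reach only later rows make up. A row lasts 1/10 s, in which the tool goes at most 50 mm and 8.59 degrees, less where a joint would pass 70% of its speed; a pose out of reach is approached as far as the arm can. A call with a gripper value outside its range is refused whole. "hand" is the finger opening in m, from 0 to 0.0854, set as the call begins (left out, the last holds). The fingers move at their own pace and stop on an object; "grip_force" is the grip in N (left out, the last holds). Time passes only in rows, so rows that repeat a pose let the fingers close, or fill a call up. It gives the time, the measured TCP pose, the force, the opening and the grip force at its end, in the units of the state.
- bot.get_obs(): the state, without advancing time (a new reading comes with each control period).
- bot.camera(name): name is "scene" or "top" or "wrist"; returns a dict with "color" (420x560x3 uint8, blue, green, red), "camera_matrix" (3x3 intrinsics, pixels), "xyz" and "orientation" of the camera in the world; the wrist camera has in their place "T_tool_cam" (4x4, takes a point from camera to tool coordinates, whose origin is the TCP and whose axes are the flange's). Camera axes: x right, y up, looking along -z (the intrinsics and any distortion apply to the point x, -y, -z); pixel columns grow to the right and rows downward; lengths in m; the calibration is good to about 2 mm. A picture is of the moment at which its call begins: read the wrist's pose just before it. There is no depth.
- bot.job_done(): hands the job in; it is judged then, once.
Trained networks look in the newest picture that a camera, given by its name, has taken for a name from the list of things; names that differ only in an ending like _2 or _b are one class to them, and where a whole thing is asked for, a point or a joint stands for the part that bears it (a point fixed in the world has none). Each returns a list of dicts, best first, with "confidence" (0 to 1); they miss things now and then, are a little off and sometimes report something else, mostly with a low value. They report only what shows in the picture. A call takes as long as a camera call. They do not tell look-alikes from the thing itself.
- bot.find_in(camera, target): "location" ([column, row] in pixels, amid what is visible of it).
- bot.mark_of(camera, target): "location" ([column, row] in pixels: a listed point, or the origin of a listed thing).
The state is a dict: "time": time; "q": joint angles; "qd": joint speeds; "joint_efforts": joint torques, N m; "ee_pos": TCP position; "tcp_rot": TCP orientation; "wrist_force": force on the tool from outside, world axes, zero at the start; "torque": the same for the moment, N m; "opening": finger opening in m; "grasp_force": force on a finger pad.
Only numpy, scipy, OpenCV 4.12 (cv2) and the standard library are available. Lean on these libraries where they do the work, as an engineer would, in place of code of your own. Each camera call takes 0.05 s, during which the arm holds its last target. There are 200 camera calls.

## Working session

There is one attempt and no reset: what is moved stays moved. The work goes in short steps, Python scripts to look and compute and a tool call to move; the robot and the scene stay as the last step left them, time stands still between calls to the robot, and variables do not carry over. Pictures are saved under pics/ and viewed, at most 10 in all, crops included, and the job is handed in when it is done.

Besides the shell and the picture viewer there is one more tool, called as name(argument=value, ...) on one line, values as JSON. arm_command: Moves the arm, as the interface text tells. Its arguments: {"type":"object","properties":{"series":{"type":"array"},"hand":{"type":"number"},"grip_force":{"type":"number"}},"required":["series"]}

```bash
mkdir -p pics; cat > h.py <<'E'
import numpy as np, cv2
from scipy.spatial.transform import Rotation as R
from workcell import bot
def pose(c, o=None):
    if 'T_tool_cam' in c:
        T=np.eye(4); T[:3,:3]=R.from_euler('xyz',o['tcp_rot'],degrees=True).as_matrix(); T[:3,3]=o['ee_pos']
        T=T@np.array(c['T_tool_cam']); return T[:3,3],T[:3,:3]
    return np.array(c['xyz']),None
def ray(c,px,Rm):
    d=cv2.undistortPoints(np.array([[px]],float),np.array(c['camera_matrix']),np.array(c.get('distortion',np.zeros(5)),float))[0,0]
    return Rm@np.array([d[0],-d[1],-1])
def atz(p,d,z): return p+d*(z-p[2])/d[2]
E
python3 - <<'E'
from h import *
o=bot.get_obs(); print(o)
for n in ['scene','top']:
    c=bot.camera(n); cv2.imwrite(f'pics/{n}.png',c['color']); print(n,{k:v for k,v in c.items() if k!='color'})
    for t in ['tbar_grip','tbar_switch','ball_switch','mushroom_switch']:
        for f in (bot.find_in,bot.mark_of):
            print(t,f.__name__,f(n,t))
E
```

```text
{'time': 0.0, 'q': array([ 7.59182729e+01,  5.00956950e+00,  1.00340133e+01,  9.50995703e+01,
       -3.72250066e-04,  9.00009534e+01]), 'qd': array([ 0.09798946,  0.04317197,  0.00786079,  0.07275667, -0.00582784,
        0.03143982]), 'joint_efforts': array([-5.74844016e-04, -5.20390248e+01,  4.64801788e+01,  1.65508571e-02,
       -1.26087725e-04, -2.62876756e-05]), 'ee_pos': array([0.13375322, 0.5332051 , 0.19939384]), 'tcp_rot': array([-1.79924873e+02,  3.73499862e-04,  1.65917320e+02]), 'wrist_force': array([-0.65205671,  0.11876656, -0.16265996]), 'torque': array([-0.00578589, -0.01393243,  0.00211435]), 'grasp_force': 0.0, 'opening': 0.08588478290574307}
scene {'camera_matrix': array([[465.72594653,   0.        , 276.62754821],
       [  0.        , 465.72594653, 211.33913103],
       [  0.        ,   0.        ,   1.        ]]), 'xyz': array([-0.19494773, -0.70771429,  1.10995279]), 'orientation': array([ 39.60695878,   0.40278376, -48.24117463])}
tbar_grip call [{'location': [245.0, 180.7], 'confidence': 0.55}]
tbar_grip call [{'location': [247.3, 178.0], 'confidence': 0.69}]
tbar_switch call [{'location': [246.0, 181.2], 'confidence': 0.69}]Traceback (most recent call last):
  File "<stdin>", line 7, in <module>
ValueError: it knows: tbar_grip
```

```bash
python3 - <<'E'
from h import *
S={}
for n in ['scene','top']:
    c=bot.camera(n); cv2.imwrite(f'pics/{n}.png',c['color'])
    if n=='top': print({k:v for k,v in c.items() if k!='color'})
    Rm=R.from_euler('xyz',c['orientation'],degrees=True).as_matrix(); p=np.array(c['xyz'])
    for t in ['tbar_grip','ball_switch','mushroom_switch']:
        for r in bot.find_in(n,t): print(n,t,'find',r, atz(p,ray(c,r['location'],Rm),.1))
    for r in bot.mark_of(n,'tbar_grip'): print(n,'mark',r, atz(p,ray(c,r['location'],Rm),.1))
print(bot.get_obs()['time'])
a=cv2.imread('pics/scene.png');b=cv2.imread('pics/top.png')
cv2.imwrite('pics/both.png',cv2.resize(np.vstack([a,b]),(400,600)))
E
```

```text
scene ball_switch find {'location': [380.1, 264.2], 'confidence': 0.69} [ 0.46813364 -0.46245906  0.1       ]
scene ball_switch find {'location': [304.8, 223.0], 'confidence': 0.64} [ 0.44400217 -0.23182919  0.1       ]
scene mushroom_switch find {'location': [195.7, 148.4], 'confidence': 0.44} [0.44720982 0.21957234 0.1       ]
scene mark {'location': [246.5, 178.1], 'confidence': 0.48} [0.46040595 0.00780784 0.1       ]
{'camera_matrix': array([[455.14511522,   0.        , 280.8803872 ],
       [  0.        , 455.14511522, 215.51031512],
       [  0.        ,   0.        ,   1.        ]]), 'xyz': array([ 0.31470038, -0.13865148,  1.13774518]), 'orientation': array([  6.80663451,   0.83880221, -89.17123361])}
top tbar_grip find {'location': [229.0, 210.5], 'confidence': 0.74} [ 0.44844785 -0.00199712  0.1       ]
top ball_switch find {'location': [431.0, 205.4], 'confidence': 0.67} [ 0.46605006 -0.46532295  0.1       ]
top ball_switch find {'location': [328.5, 212.4], 'confidence': 0.55} [ 0.4469237  -0.23084398  0.1       ]
top mushroom_switch find {'location': [223.2, 210.1], 'confidence': 0.49} [0.44920892 0.01141524 0.1       ]
top mark {'location': [226.2, 206.9], 'confidence': 0.57} [0.45673499 0.00470442 0.1       ]
0.7
```

View pics/scene.png

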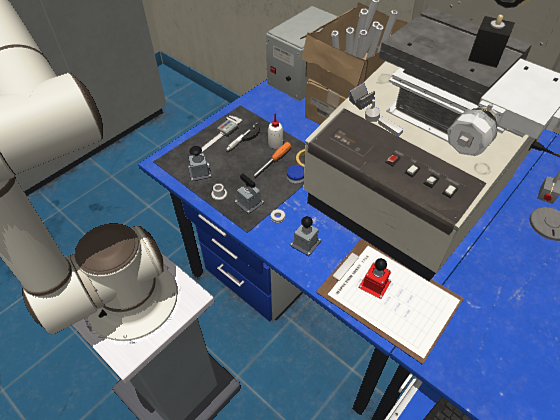

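View pics/top.png

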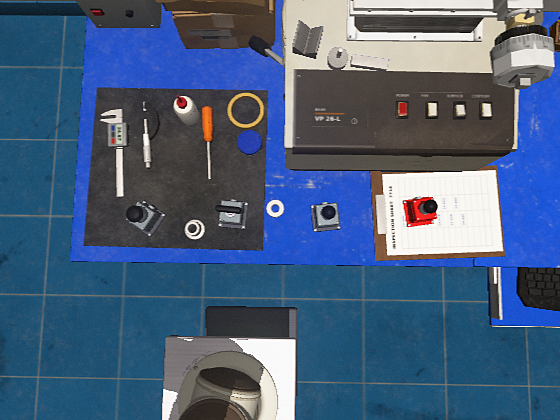

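Scene: T-bar switch at scene (246,179)/top (230,210), grey box with level bar, fits the description. Others: grey ball at scene (304,225)/top (326,212), mushroom at scene (196,150)/top (138,213), and a red ball look-alike at scene (380,265)/top (428,206). Both views put the T-bar near (0.458, 0.006, 0.1), within reach. I'll go above it and confirm in a close crop.

arm_command(series=[[-0.033,-0.033,-0.01,0.148],[-0.066,-0.066,-0.02,0.296],[-0.1,-0.1,-0.03,0.444],[-0.133,-0.133,-0.04,0.592],[-0.166,-0.166,-0.05,0.74]])

```text
time: 1.2
ee_pos: [0.2549, 0.3304, 0.2506]
tcp_rot: [180.0, -0.0, 123.2]
wrist_force: [2.1, 1.1, 0.6]
opening: 0.0858
grasp_force: 0.0
```

arm_command(series=[[-0.04,-0.001,0,0.117],[-0.08,-0.002,0,0.234],[-0.12,-0.003,0,0.351],[-0.16,-0.004,0,0.468],[-0.2,-0.006,0,0.585]])

```text
time: 1.7
ee_pos: [0.3605, 0.1605, 0.2503]
tcp_rot: [180.0, -0.0, 89.7]
wrist_force: [0.6, 1.3, 0.7]
opening: 0.0856
grasp_force: 0.0
```

arm_command(series=[[-0.035,0.022,0,0],[-0.07,0.045,0,0],[-0.11,0.07,0,0],[-0.153,0.098,0,0],[-0.153,0.098,0,0]])

```text
time: 2.2
ee_pos: [0.4597, 0.0049, 0.2491]
tcp_rot: [-180.0, 0.1, 89.7]
wrist_force: [-0.5, 0.5, -0.4]
opening: 0.0853
grasp_force: 0.0
```

```bash
python3 - <<'E'
from h import *
o=bot.get_obs(); c=bot.camera('wrist'); im=c['color']; cv2.imwrite('pics/w1.png',im)
print(o['time'],o['ee_pos'],o['tcp_rot'],c['T_tool_cam'],c['camera_matrix'],[k for k in c])
p,Rm=pose(c,o); print(p)
for f in ('find_in','mark_of'):
    for r in getattr(bot,f)('wrist','tbar_grip'): print(f,r,atz(p,ray(c,r['location'],Rm),.1))
E
```

```text
2.2 [0.45972927 0.00489297 0.24907119] [-1.79954880e+02  5.50664324e-02  8.97066105e+01] [[ 2.74334747e-04  9.50045454e-01  3.12111455e-01  8.01568757e-02]
 [ 9.99999900e-01 -3.70743551e-04  2.49553498e-04 -2.83244866e-04]
 [ 3.52800476e-04  3.12111355e-01 -9.50045461e-01 -1.74683356e-01]
 [ 0.00000000e+00  0.00000000e+00  0.00000000e+00  1.00000000e+00]] [[300.48408319   0.         275.0796306 ]
 [  0.         300.48408319 202.64872189]
 [  0.           0.           1.        ]] ['color', 'camera_matrix', 'T_tool_cam']
[0.4599949  0.08521739 0.42367759]
find_in {'location': [267.7, 186.2], 'confidence': 0.96} [ 0.45098044 -0.00212766  0.1       ]
mark_of {'location': [266.7, 184.4], 'confidence': 0.82} [ 4.49894398e-01 -5.26137458e-05  1.00000000e-01]
```

View pics/w1.png

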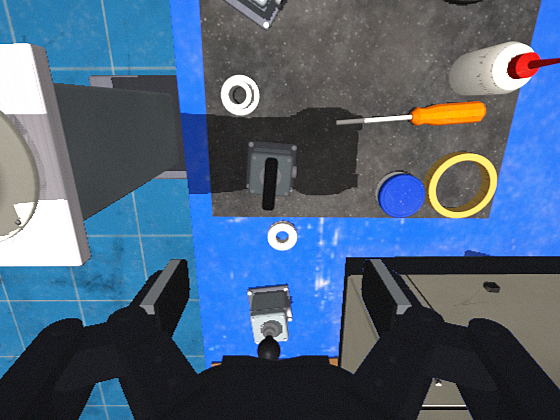

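```bash
cat > bar.py <<'E'
from h import *
import sys
x0,x1,y0,y1=map(int,sys.argv[1:5])
o=bot.get_obs(); c=bot.camera('wrist'); im=c['color']; p,Rm=pose(c,o)
cr=im[y0:y1,x0:x1]; m=(cr.max(2)<int(sys.argv[5])).astype(np.uint8)
n,l,s,ce=cv2.connectedComponentsWithStats(m); k=1+np.argmax(s[1:,4]); print(s[k],o['ee_pos'],o['opening'])
r=cv2.minAreaRect(np.argwhere(l==k)[:,::-1].astype(np.float32)); print(r)
P=[atz(p,ray(c,q+np.array([x0,y0]),Rm),.109) for q in cv2.boxPoints(r)]; print(np.round(P,4),np.mean(P,0))
for f in ('mark_of',):
    for r in getattr(bot,f)('wrist','tbar_grip'): print(f,r,atz(p,ray(c,r['location'],Rm),.1+float(sys.argv[6])))
big=cv2.resize(np.hstack([cr,cv2.cvtColor((l==k).astype(np.uint8)*255,cv2.COLOR_GRAY2BGR)]),None,fx=4,fy=4); cv2.imwrite(sys.argv[7],big)
E
python3 bar.py 225 315 130 225 30 0 pics/c1.png
```

```text
[ 39  32  16  52 559] [0.45765386 0.00900926 0.25002563] 0.0854033286899509
((46.465518951416016, 57.413795471191406), (11.792459487915039, 51.40515899658203), 4.763641834259033)
[[ 0.4442 -0.0261  0.109 ]
 [ 0.4494  0.0315  0.109 ]
 [ 0.4619  0.0305  0.109 ]
 [ 0.4573 -0.0273  0.109 ]] [0.45320474 0.00213553 0.109     ]
mark_of {'location': [266.4, 189.5], 'confidence': 0.72} [ 0.44745597 -0.00194564  0.1       ]
```

View pics/c1.png

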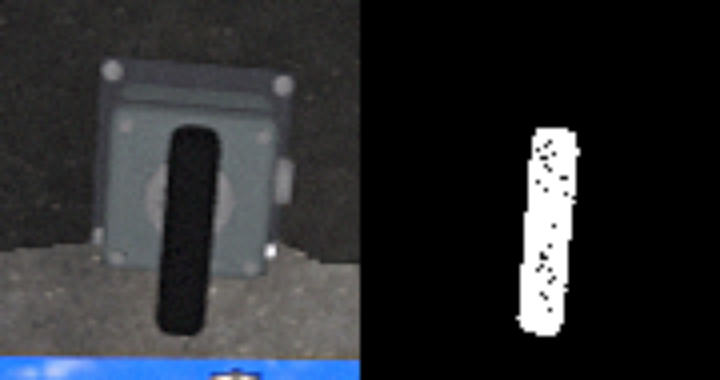

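The crop shows the black level bar with its stem on the grey box, fitting the T-bar description. It measures 58 x 13.5 mm, centre (0.453, 0.002), tilted about 4.8°. Correcting and moving partway down.

arm_command(series=[[-0.002,-0.002,0.02,0.02],[-0.0065,-0.005,0.05,0.05],[-0.0065,-0.005,0.08,0.08],[-0.0065,-0.005,0.08,0.08],[-0.0065,-0.005,0.08,0.08]])

```text
time: 2.95
ee_pos: [0.4525, 0.0034, 0.1711]
tcp_rot: [180.0, -0.0, 85.6]
wrist_force: [0.0, 0.6, -0.7]
opening: 0.0856
grasp_force: 0.0
```

```bash
python3 bar.py 205 345 105 260 30 0 pics/c2.png
```

```text
[ 64  67  16  67 839] [0.45250626 0.00342271 0.17108154] 0.08558268615830324
((71.5, 100.0), (66.0, 15.0), 90.0)
[[ 0.4495  0.032   0.109 ]
 [ 0.4615  0.0311  0.109 ]
 [ 0.4576 -0.0268  0.109 ]
 [ 0.4447 -0.0258  0.109 ]] [0.45330687 0.00260578 0.109     ]
mark_of {'location': [273.6, 207.3], 'confidence': 0.9} [ 0.45053623 -0.00127799  0.1       ]
```

View pics/c2.png

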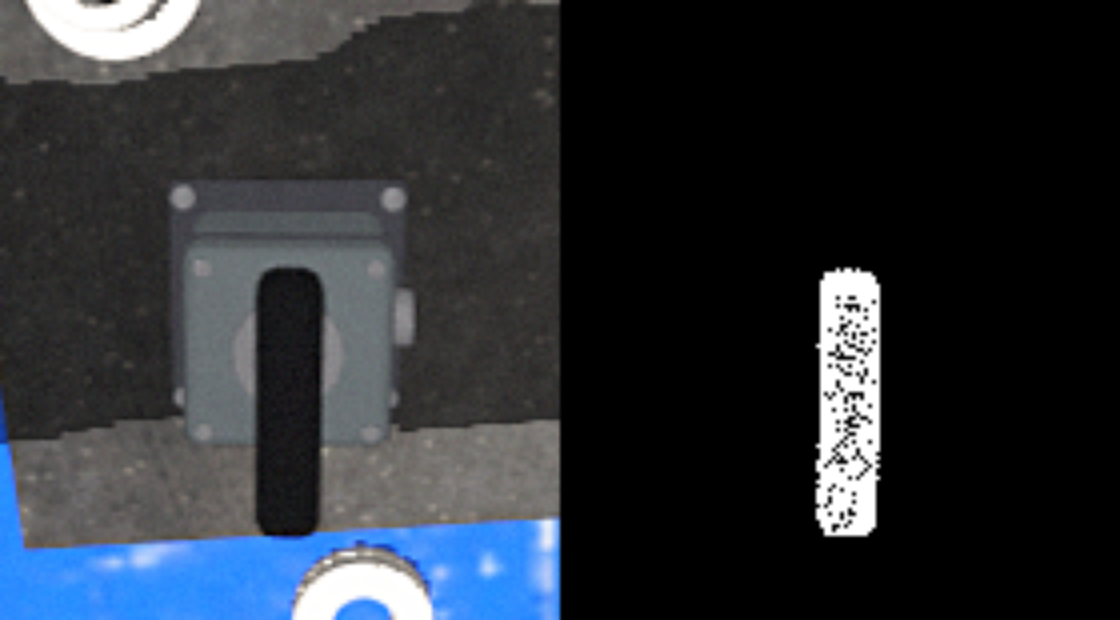

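Aligned: the bar is upright in the picture and centred under the tool. Go down and grip.

arm_command(series=[[0,0,0.03,0],[0,0,0.06,0],[0,0,0.08,0],[0,0,0.088,0],[0,0,0.088,0]])

```text
time: 3.55
ee_pos: [0.453, 0.0027, 0.0825]
tcp_rot: [180.0, -0.0, 85.4]
wrist_force: [0.3, 0.0, 0.8]
opening: 0.0852
grasp_force: 0.0
```

arm_command(series=[[0,0,0,0],[0,0,0,0],[0,0,0,0],[0,0,0,0],[0,0,0,0]], hand=0.0, grip_force=60)

```text
time: 4.05
ee_pos: [0.453, 0.0025, 0.0824]
tcp_rot: [180.0, -0.0, 85.4]
wrist_force: [0.6, -0.2, 0.3]
opening: 0.0126
grasp_force: 0.0
```

arm_command(series=[[0,0,0,0],[0,0,0,0],[0,0,0,0],[0,0,0,0],[0,0,0,0]])

```text
time: 4.55
ee_pos: [0.4529, 0.0025, 0.0821]
tcp_rot: [-180.0, -0.0, 85.4]
wrist_force: [0.1, 0.2, 0.3]
opening: -0.0003
grasp_force: 0.0
```

The fingers shut on nothing; look before doing more.

```bash
python3 - <<'E'
from h import *
o=bot.get_obs();print(o['q'],o['ee_pos'],o['opening'])
w=bot.camera('wrist'); cv2.imwrite('pics/w3.png',w['color'])
s=bot.camera('scene')['color'];t=bot.camera('top')['color']
cv2.imwrite('pics/st.png',np.hstack([cv2.resize(s[120:260,180:320],(400,400)),cv2.resize(t[140:280,160:300],(400,400))]))
E
```

```text
[ 3.16780457e-01 -9.06130562e+00 -1.66001336e+01  8.24617217e+01
  2.79866996e-04  9.49003554e+01] [0.45287844 0.00250547 0.08207973] -0.0002689545767862932
```

View pics/w3.png

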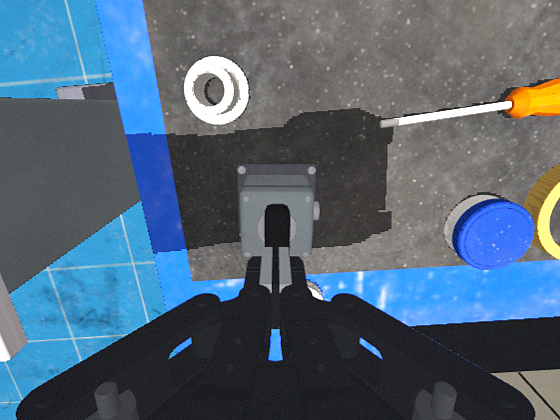

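View pics/st.png

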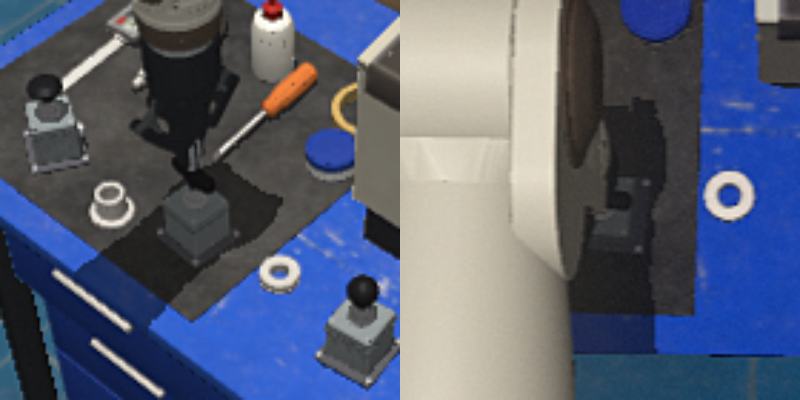

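```bash
python3 - <<'E'
from h import *
w=cv2.imread('pics/w3.png')[190:310,205:350]
w=cv2.convertScaleAbs(w,alpha=2.0,beta=20)
cv2.imwrite('pics/w3z.png',cv2.resize(w,None,fx=5,fy=5,interpolation=cv2.INTER_CUBIC)[:600,:800])
E
```

```text
(no output)
```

View pics/w3z.png

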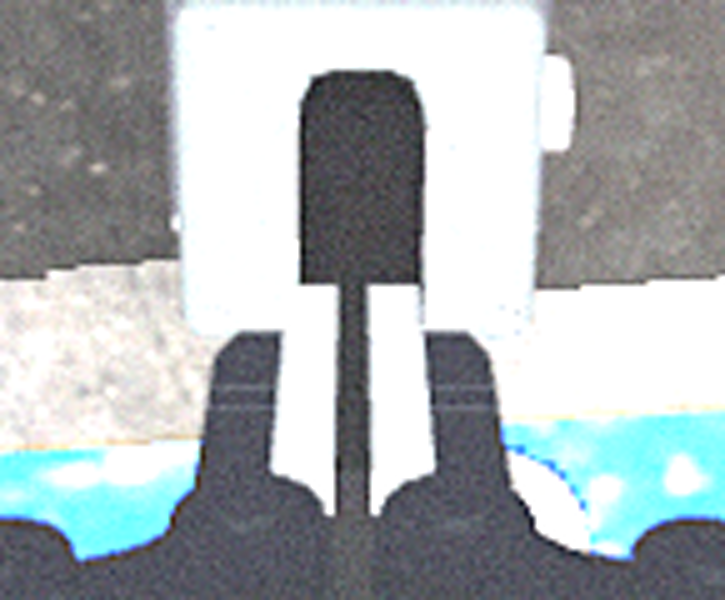

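The zoomed crop shows the shut pads ending at row 247, above the bar, so the real tips sit higher than the TCP reading says. I'll quantify this from the wrist pictures (open and shut) and check it against the scene camera.

```bash
python3 - <<'E'
from h import *
c=bot.camera('wrist');T=np.array(c['T_tool_cam']);K=np.array(c['camera_matrix'])
def proj(P,p,Rm,K):
    v=Rm.T@(np.array(P)-p); return np.round([K[0,2]+K[0,0]*v[0]/-v[2],K[1,2]+K[1,1]*v[1]/v[2]],1)
for h in (0,.01,.02,.03,.037,.045): print('wrist shut h',h,proj([.011,0,-h],T[:3,3],T[:3,:3],K))
for h in (.013,.03,.05): print('wrist open h',h,proj([.011,.0427,-h],T[:3,3],T[:3,:3],K))
s=bot.camera('scene');cv2.imwrite('pics/s4.png',s['color'])
Rm=R.from_euler('xyz',s['orientation'],degrees=True).as_matrix()
for z in (.08,.1,.109,.119,.15): print('scene z',z,proj([.453,.0025,z],np.array(s['xyz']),Rm,np.array(s['camera_matrix'])))
print(proj([.4505,-.0267,.1],np.array(s['xyz']),Rm,np.array(s['camera_matrix'])),proj([.4555,.0315,.1],np.array(s['xyz']),Rm,np.array(s['camera_matrix'])))
cv2.imwrite('pics/s4z.png',cv2.resize(cv2.convertScaleAbs(s['color'][140:215,200:300],alpha=1.8,beta=15),None,fx=8,fy=8,interpolation=cv2.INTER_CUBIC))
E
```

```text
wrist shut h 0 [275.6 220.5]
wrist shut h 0.01 [275.6 226.7]
wrist shut h 0.02 [275.6 233.7]
wrist shut h 0.03 [275.7 241.4]
wrist shut h 0.037 [275.7 247.4]
wrist shut h 0.045 [275.7 255. ]
wrist open h 0.013 [348.9 228.8]
wrist open h 0.03 [356.4 241.5]
wrist open h 0.05 [367.4 260.1]
scene z 0.08 [246.4 184.9]
scene z 0.1 [246.  180.3]
scene z 0.109 [245.9 178.2]
scene z 0.119 [245.7 175.9]
scene z 0.15 [245.1 168.4]
[252.6 185.5] [239.7 175.2]
```

View pics/s4z.png

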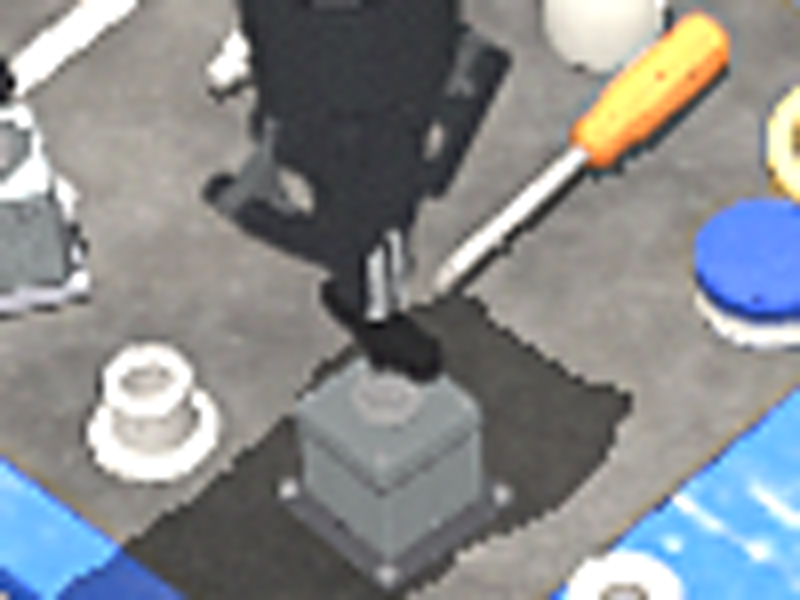

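Confirmed: the shut tips sit just over the bar at scene (248,180), about 35 mm short of the reported TCP (the wrist view gives h = 37 mm shut and 50 mm open, which matches the 13 mm swing). Open, go 35 mm lower, grip again.

arm_command(series=[[0,0,0,0],[0,0,0,0],[0,0,0,0],[0,0,0,0],[0,0,0,0]], hand=0.0854)

```text
time: 5.3
ee_pos: [0.4529, 0.0025, 0.0821]
tcp_rot: [-180.0, -0.0, 85.4]
wrist_force: [0.4, -0.7, -0.2]
opening: 0.0721
grasp_force: 0.0
```

arm_command(series=[[0,0,0,0],[0,0,0.008,0],[0,0,0.018,0],[0,0,0.028,0],[0,0,0.035,0]])

```text
time: 5.8
ee_pos: [0.4523, 0.0025, 0.0455]
tcp_rot: [-179.9, 0.0, 85.4]
wrist_force: [-1.0, -0.1, 0.1]
opening: 0.0855
grasp_force: 0.0
```

arm_command(series=[[0,0,0,0],[0,0,0,0],[0,0,0,0],[0,0,0,0],[0,0,0,0]], hand=0.0, grip_force=60)

```text
time: 6.3
ee_pos: [0.4536, 0.0025, 0.0476]
tcp_rot: [179.9, -0.0, 85.4]
wrist_force: [10.6, -0.9, 1.8]
opening: 0.0134
grasp_force: 61.3
```

arm_command(series=[[0,0,0,0],[0,0,0,0],[0,0,0,0],[0,0,0,0],[0,0,0,0]])

```text
time: 6.8
ee_pos: [0.4537, 0.0025, 0.0476]
tcp_rot: [179.9, -0.0, 85.4]
wrist_force: [4.7, -1.0, 3.9]
opening: 0.0132
grasp_force: 60.2
```

Gripped (13.3 mm, 60 N). Pull straight up about 20 mm, slowly.

arm_command(series=[[0,0,-0.003,0],[0,0,-0.007,0],[0,0,-0.011,0],[0,0,-0.015,0],[0,0,-0.019,0]])

```text
time: 7.3
ee_pos: [0.4535, 0.0025, 0.0657]
tcp_rot: [180.0, 0.0, 85.4]
wrist_force: [9.2, -0.5, -6.2]
opening: 0.0132
grasp_force: 58.9
```

arm_command(series=[[0,0,-0.001,0],[0,0,-0.001,0],[0,0,-0.001,0],[0,0,-0.001,0],[0,0,-0.001,0]])

```text
time: 7.8
ee_pos: [0.4536, 0.0025, 0.067]
tcp_rot: [179.9, -0.0, 85.4]
wrist_force: [6.8, -0.3, -1.5]
opening: 0.0127
grasp_force: 59.5
```

arm_command(series=[[0,0,-0.0005,0],[0,0,-0.001,0],[0,0,-0.0015,0],[0,0,-0.0015,0],[0,0,-0.0015,0]])

```text
time: 8.3
ee_pos: [0.4535, 0.0025, 0.0677]
tcp_rot: [180.0, 0.0, 85.4]
wrist_force: [10.6, -1.7, -8.5]
opening: 0.0131
grasp_force: 58.9
```

arm_command(series=[[0,0,0,0],[0,0,0,0],[0,0,0,0],[0,0,0,0],[0,0,0,0]])

```text
time: 8.8
ee_pos: [0.4535, 0.0025, 0.0677]
tcp_rot: [180.0, 0.0, 85.4]
wrist_force: [9.9, 0.6, -8.0]
opening: 0.0129
grasp_force: 58.9
```

arm_command(series=[[0,0,0,0],[0,0,0,0],[0,0,0,0],[0,0,0,0],[0,0,0,0]])

```text
time: 9.3
ee_pos: [0.4535, 0.0025, 0.0677]
tcp_rot: [180.0, 0.0, 85.4]
wrist_force: [10.1, -0.3, -7.9]
opening: 0.0129
grasp_force: 58.9
```

arm_command(series=[[0,0,0,0],[0,0,0,0],[0,0,0,0],[0,0,0,0],[0,0,0,0]])

```text
time: 9.8
ee_pos: [0.4535, 0.0025, 0.0677]
tcp_rot: [180.0, 0.0, 85.4]
wrist_force: [10.3, -0.1, -8.3]
opening: 0.0131
grasp_force: 58.9
```

Rose 20.1 mm and the stop is holding with about 8 N; it was on for over 1.5 s. Push home.

arm_command(series=[[0,0,0.004,0],[0,0,0.008,0],[0,0,0.012,0],[0,0,0.016,0],[0,0,0.02,0]])

```text
time: 10.3
ee_pos: [0.4537, 0.0025, 0.0491]
tcp_rot: [179.9, -0.0, 85.4]
wrist_force: [5.3, -0.4, 5.0]
opening: 0.0133
grasp_force: 60.9
```

arm_command(series=[[0,0,0.001,0],[0,0,0.002,0],[0,0,0.003,0],[0,0,0.003,0],[0,0,0.003,0]])

```text
time: 10.8
ee_pos: [0.4538, 0.0025, 0.0475]
tcp_rot: [179.8, -0.0, 85.4]
wrist_force: [1.6, -1.2, 15.7]
opening: 0.0131
grasp_force: 62.6
```

Home: z equals the grip height, with 16 N against the stop. Ease off, release, retreat.

arm_command(series=[[0,0,-0.0015,0],[0,0,-0.0015,0],[0,0,-0.0015,0],[0,0,-0.0015,0],[0,0,-0.0015,0]])

```text
time: 11.3
ee_pos: [0.4536, 0.0025, 0.0476]
tcp_rot: [179.9, -0.0, 85.4]
wrist_force: [5.2, -0.0, 4.4]
opening: 0.0134
grasp_force: 60.8
```

arm_command(series=[[0,0,0,0],[0,0,0,0],[0,0,0,0],[0,0,0,0],[0,0,0,0]], hand=0.0854)

```text
time: 11.8
ee_pos: [0.4527, 0.0025, 0.0469]
tcp_rot: [-180.0, 0.0, 85.4]
wrist_force: [-0.4, 0.4, -0.3]
opening: 0.0841
grasp_force: 0.0
```

arm_command(series=[[0,0,0,0],[0,0,-0.02,0],[0,0,-0.05,0],[0,0,-0.085,0],[0,0,-0.125,0]])

```text
time: 12.3
ee_pos: [0.4523, 0.0025, 0.1728]
tcp_rot: [-179.9, 0.0, 85.4]
wrist_force: [0.3, -0.4, -0.3]
opening: 0.0856
grasp_force: 0.0
```

arm_command(series=[[0,0,0,0],[0,0,0,0],[0,0,0,0],[0,0,0,0],[0,0,0,0]])

```text
time: 12.8
ee_pos: [0.4524, 0.0025, 0.1712]
tcp_rot: [-179.9, 0.0, 85.4]
wrist_force: [-0.5, -0.2, 0.1]
opening: 0.0855
grasp_force: 0.0
```

```bash
python3 bar.py 205 345 105 260 30 0 pics/c5.png
```

```text
[ 64  66  16  67 867] [0.45242802 0.00251145 0.17116034] 0.08549490307936122
((71.49999237060547, 98.99998474121094), (65.99998474121094, 14.999998092651367), 90.0)
[[ 0.4494  0.0319  0.109 ]
 [ 0.4614  0.0309  0.109 ]
 [ 0.4574 -0.0268  0.109 ]
 [ 0.4445 -0.0258  0.109 ]] [0.45316995 0.002538   0.109     ]
mark_of {'location': [274.2, 206.8], 'confidence': 0.71} [ 0.45085712 -0.00180334  0.1       ]
```

The bar has the same size and place as before the pull (home), and the gripper is clear. Handing in.

```bash
python3 -c "
from workcell import bot
print(bot.job_done())"
```

```text
the job is handed in; nothing more can be done
None
```

The T-bar handle was pulled about 20 mm up to its stop, held on for over 1.5 s, pushed home and released; I didn't touch the ball or mushroom knobs, and the job was handed in at about 13 s, with no verdict returned.

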